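# Set the fitting mirror on its leg and hold it plumb

## Robot

A 7-joint arm with a two-finger parallel gripper is mounted at the origin on the work surface. World frame = base frame: x ahead of the robot, y to its left, z up, the work surface at z = 0. Lengths are in mm, angles in rad, forces in N, time in s.
With the tool pointing down it reaches from about 400 to 875 mm from the base axis. Payload 19.3 kg.
Tool frame: the origin (TCP) lies at the very end of the fingers, on their centre line; the grasp point (between the pads) lies 19 mm behind it (grip_point_offset is the z of the grasp point in the tool frame, in mm); z points along the fingers, y is the line along which they close (so a half turn about z gives the same grasp; the last joint's range is limited). The gripper opens to 85 mm and grips with 20 to 120 N. Pads are 22 mm wide; open, the fingers measure 114 mm over their backs; the gripper's body (76 mm by 85 mm) begins 54 mm behind the grasp point. The pads swing forward as they close: fully open they stand 13 mm farther back than shut.
Start: joints at [1.066, 0.521, -0.036, 1.599, 0.021, 1.021, -0.113], TCP at [263.24, -566.85, 204.191] pointing down, gripper open.
Joint ranges: [-2.91, 2.91], [-0.3, 2.13], [-1.5, 1.42], [0.17, 2.43], [-1.26, 4.41], [0.16, 1.93], [-2.52, 2.52]. Speed limits (rad/s): [1.89, 1.89, 2.39, 2.39, 3.01, 3.01, 3.01].

## Interface

Orientations are given as a 3x3 rotation matrix whose columns are the frame's x, y, z axes.
In Python, from workcell import movep, movel, goto_joints, open_gripper, clamp, wait, inverse_kinematics, read_state, camera, PlanningError, finish_job, grip_point_offset gives the robot as it stands. Calls block until the motion is done:
- movep(position, orientation): joint-space move of the TCP to a pose.
- movel(position, frame=None, max_speed=150, guard=None): straight line of the TCP; frame=None keeps the orientation; max_speed is the mean speed in mm/s. With guard (N) it stops when the force on the tool has changed by that much, and returns True; else False.
- goto_joints(angles): joint-space move.
- open_gripper() and clamp(): open the fingers fully, or close them until they stop; the grip force is fixed at half the most.
- wait(seconds).
- inverse_kinematics(position, orientation): joint angles nearest the present ones, or None.
- read_state(): the state.
- camera(name): name is "side" or "top" or "wrist"; returns a dict with "image" (400x640x3 uint8, blue, green, red), "range_z" (400x640 float32, mm along the optical axis (not along the pixel's ray), 0 where there is no reading), "fx", "fy", "cx", "cy" (pixels), "cam_to_world" (4x4, takes a point from camera to world coordinates). Camera axes: x right, y up, looking along -z (the intrinsics and any distortion apply to the point x, -y, -z); pixel columns grow to the right and rows downward; lengths in mm; the calibration is good to about 2 mm. A picture is of the moment at which its call begins.
A pose or a line that the arm cannot do raises PlanningError and nothing moves.
- finish_job(): hands the job in; it is judged then, once.
The state is a dict: "time": time; "qpos": joint angles; "qvel": joint speeds; "joint_efforts": joint torques, N m; "eef_pos": TCP position; "tool_rot": TCP orientation; "ft_force": force on the tool from outside, world axes, zero at the start; "torque": the same for the moment, N m; "finger_gap": finger opening in mm; "gripper_force": force on a finger pad.
Only numpy, scipy, OpenCV 4.12 (cv2) and the standard library are available. Lean on these libraries where they do the work, as an engineer would, in place of code of your own. Each camera call takes 0.05 s, during which the arm holds its last target. There are 200 camera calls.

## Task

Get the hat-fitting mirror ready for the customer: on its back, push the transport catch down to its end stop, then swing the folded rear leg out over centre until it is fully down against its stop. Then take the mirror by its top rail, raise it off the chest until it stands upright on its own rubber feet, and finish holding it there, still: it must not lean on the chest or on its leg, and do not let go. Leave the other things on the bench alone.

Things in the scene. Friction and masses are not known exactly. Their poses are not given: they have to be found in the camera images.
- mirror_mid (a point): Centre of the loose fitting mirror: oak frame 250 mm wide, 328 tall, 22 thick, with glass, 0.7 to 1.05 kg. Axes: z up along the frame, y along its width, x straight out of the glass; the back, with leg and catch, is the -x side. 168 mm up z from the underside of its feet. It starts standing, glass towards the chest, leaning on it, its top about 17 degrees over to +x.
- mirror: The same mirror, origin at the underside of its feet, mid width, mid thickness; axes as above. The feet are two black rubber rollers along y, 6 mm in radius, 85 mm either side of the middle, on which it tips freely (axis 6 mm above this point along z): it cannot stand by itself.
- mirror_top (a point): Middle of the top face of the mirror's top rail, 328 mm up z from the underside of the feet; axes as the mirror. The rail is 30 mm high and 22 mm thick with flat sides, and stands free on both sides above the chest's top.
- catch_knob (a point): Centre of the catch's black thumb knob, axes as the mirror: round, 18 mm thick, 26 mm long, sticking straight out (-x) of the back near a top corner; its centre is 38 mm out from the back face, 86 mm to +y of mid width, at the start 281 to 286 mm up z from the feet. It slides straight down along the back (-z). Nothing stands above it.
- catch (a joint): Travel of the transport catch in m: 0 up (its tongue bars the leg's steel pin, the leg cannot open), 0.030 down at its end stop (leg free). It starts at 0 to 0.005 and stays where it is left; moving it takes about 2 N.
- leg_end (a point): Middle of the end face of the leg's rubber foot; axes: z from pivot to this end, y as the mirror's y (hinge axis). Oak slat 24 mm wide (y), 12 thick, 160 long from pivot to here; the last 22 mm rubber, 28 wide, 16 thick. Pivot 158 mm up z from the feet, 56 mm to -x of mid thickness. Folded, it points up with a clear 37 mm gap behind its end; 65 mm below the end a steel striker pin crosses that gap to +y.
- leg (a joint): Leg angle in rad: 0 folded up along the back, growing as its end swings out (-x) and down; 2.618 fully down at its stop. Loose, lightly damped hinge, no spring: while the mirror leans, the leg's weight folds it back below 0.27 rad; past 0.4 it drops to the stop by itself in about 1 s if let go. Down, with the mirror upright, its foot hangs 15 to 20 mm clear of the bench.
- chest: Fixed plywood chest of small drawers, 200 mm deep (x), 270 mm wide (y), 215 mm high, origin at the centre of its underside. The mirror leans on the top edge of its -x side, its feet about 77 mm in front of that side.
- flange_mid (a point): Bystander: flat round wooden brim flange, 170 mm in diameter, 24 mm thick, lying on the bench; its centre.
- block_mid (a point): Bystander: wooden hat crown block, 152 mm in diameter, 123 mm high; a point on its axis 60 mm up.
- tin_mid (a point): Bystander: small glass jar with a steel lid, 72 mm in diameter, 62 mm high; its centre.
- brush_mid (a point): Bystander: hat brush 190 mm long lying on the bench; its middle.

How it is judged:
By the outcome, as a careful person would: the job done as asked, in the order asked, and still so for the second after the job is handed in, while the arm keeps its last pose, push and grip.
It also fails if it takes over 61 s, if anything falls off the work surface, if the arm or the gripper's body presses on something with over 40 N, if the wrist force passes 120 N, or if a joint passes its speed limit or range.

## Working session

There is one attempt and no reset: what is moved stays moved. The work goes in short steps, each a Python script; the robot and the scene stay as the last script left them, time stands still between calls to the robot, and variables do not carry over. Pictures are saved under pics/ and viewed, at most 11 in all, crops included, and the job is handed in when it is done.

```bash
mkdir -p pics; ls; python3 - <<'E'
from workcell import *
import cv2,numpy as np
for n in("side","top"):
    c=camera(n);cv2.imwrite(f"pics/{n}0.png",c["image"]);np.savez(f"{n}0.npz",**c)
    print(n,c["fx"],c["fy"],c["cx"],c["cy"],[k for k in c],np.round(c["cam_to_world"],3).tolist())
s=read_state();print(s["time"],grip_point_offset,np.round(s["tool_rot"],3).tolist())
E
```

```text
pics
side 375.7317898231767 375.7317898231767 313.3962652982251 196.80605090495916 ['image', 'range_z', 'fx', 'fy', 'cx', 'cy', 'cam_to_world'] [[-0.991, -0.103, 0.091, 672.964], [0.137, -0.739, 0.66, 632.583], [-0.001, 0.666, 0.746, 1015.048], [0.0, 0.0, 0.0, 1.0]]
top 395.1066731514279 395.1066731514279 315.2246622572771 206.53196829983509 ['image', 'range_z', 'fx', 'fy', 'cx', 'cy', 'cam_to_world'] [[-0.027, 0.99, -0.136, 424.282], [-1.0, -0.025, 0.017, -74.769], [0.014, 0.136, 0.991, 1301.648], [0.0, 0.0, 0.0, 1.0]]
0.1 -18.700000000000003 [[0.907, 0.421, -0.0], [0.421, -0.907, 0.001], [-0.0, -0.001, -1.0]]
```

View pics/side0.png

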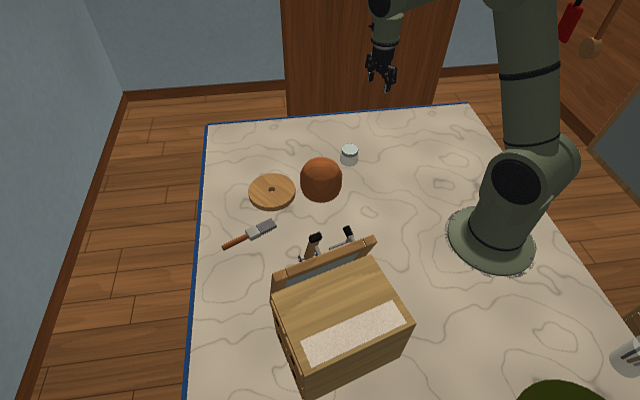

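View pics/top0.png

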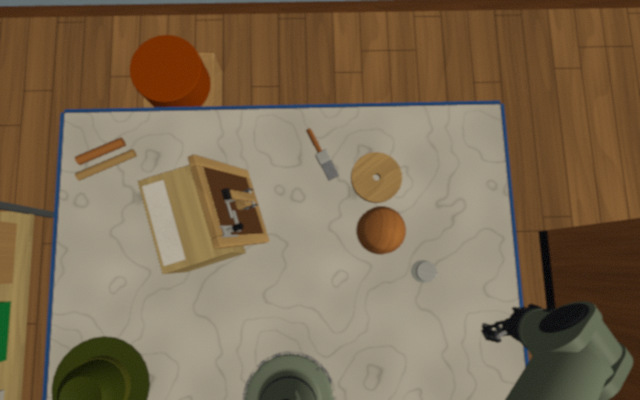

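The side view shows the chest at about (340,310) px with the mirror's top rail along (275,275)–(372,240). The top view shows the mirror's back facing image right, with its stiles and rails spanning (190,158)–(267,242), the leg near (243,200) and the catch knob near (232,229). Next: depth clouds.

```bash
cat > h.py <<'E'
import numpy as np,cv2
def cloud(c):
    z=c["range_z"].astype(float);v,u=np.mgrid[:400,:640]
    T=c["cam_to_world"]
    P=np.stack([(u-c["cx"])/c["fx"]*z,-(v-c["cy"])/c["fy"]*z,-z],-1)
    W=P@T[:3,:3].T+T[:3,3]; W[z==0]=np.nan
    return W
def proj(c,p):
    T=c["cam_to_world"];q=(np.atleast_2d(p)-T[:3,3])@T[:3,:3]
    return np.stack([c["cx"]+c["fx"]*q[:,0]/-q[:,2],c["cy"]-c["fy"]*q[:,1]/-q[:,2]],-1)
E
python3 - <<'E'
from h import *
c=np.load("top0.npz");W=cloud(c)
sub=c["image"][140:290,130:285];a=cv2.resize(sub,None,fx=3.8,fy=3.8,interpolation=cv2.INTER_CUBIC)
zz=W[140:290,130:285,2];b=cv2.applyColorMap(np.uint8(np.clip(np.nan_to_num(zz)/340*255,0,255)),cv2.COLORMAP_JET)
b=cv2.resize(b,None,fx=1.35,fy=1.35,interpolation=cv2.INTER_NEAREST)
o=np.zeros((570,589+209,3),np.uint8);o[:a.shape[0],:a.shape[1]]=a;o[:b.shape[0],589:589+b.shape[1]]=b[:,:209]
cv2.imwrite("pics/crop1.png",o)
for n in("top","side"):
    W=cloud(np.load(n+"0.npz"))
    R=W.reshape(-1,3);box=(abs(R[:,0]-450)<300)&(R[:,1]>50)&(R[:,1]<600)
    m=box&(abs(R[:,2]-215)<5)
    print(n,m.sum(),np.median(R[m,2]),cv2.minAreaRect(R[m,:2].astype(np.float32)))
    m=box&(R[:,2]>290)&(R[:,2]<345);print(m.sum(),R[m,2].max(),cv2.minAreaRect(R[m,:2].astype(np.float32)),R[m].mean(0))
    t=R[(abs(R[:,2])<20)&box];print("bench",np.median(t[:,2]))
E
```

```text
top 5408 215.52371657787864 ((568.7117309570312, 229.0799102783203), (270.2886962890625, 279.20037841796875), 16.382915496826172)
1395 324.159850143242 ((590.5958251953125, 158.72283935546875), (249.60830688476562, 82.99229431152344), 16.467082977294922) [578.4687372  174.53171296 308.95242403]
bench 0.46818478531690744
side 10179 214.9077110452257 ((569.9559936523438, 230.01626586914062), (270.5652770996094, 275.7489929199219), 16.554624557495117)
1429 325.1977735511814 ((591.6653442382812, 160.15444946289062), (250.42684936523438, 80.37899017333984), 16.335248947143555) [587.579857   183.7277916  310.07747571]
bench -0.5884131919939364
```

View pics/crop1.png

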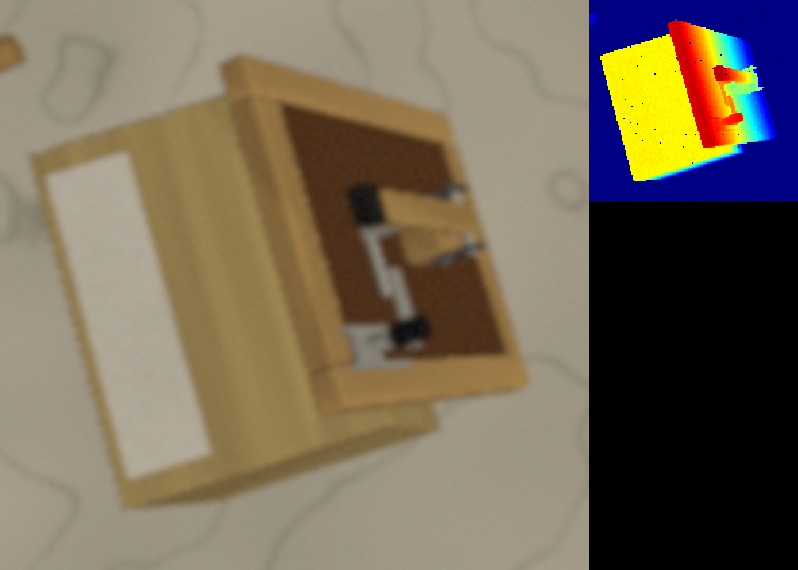

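The crop shows the mirror's back in view: the leg's black foot at about (368,203) px, the catch knob at (410,330) and the catch tongue reaching the striker pin in between. I'll fit the mirror pose from the depth points now.

```bash
cat >> h.py <<'E'
def fit(cs,ctr=(590,160),yaw=16.4):
    """back-plane fit + top edge -> mirror frame (R,o)"""
    a=np.radians(yaw);ey=-np.array([np.cos(a),np.sin(a),0]);ex=np.cross(ey,[0,0,1])
    W=np.concatenate([cloud(c).reshape(-1,3) for c in cs]);W=W[np.isfinite(W).all(1)]
    C=np.array([*ctr,0.]);s=(W-C)@ex;y=(W-C)@ey
    return W,C,ex,ey,s,y
E
python3 - <<'E'
from h import *
t=np.load("top0.npz");sd=np.load("side0.npz")
W,C,ex,ey,s,y=fit([t])
z=W[:,2]
# width extents from high points
for nm,c in(("top",t),("side",sd)):
    W2,_,_,_,s2,y2=fit([c]);m=(W2[:,2]>285)&(W2[:,2]<335)&(abs(y2)<150)&(abs(s2)<80)
    print(nm,"y range",np.percentile(y2[m],[.5,99.5]))
# stiles: back face points
ymid=0
m=(abs(abs(y)-112)<8)&(z>60)&(z<300)&(abs(s)<120)
k=np.polyfit(z[m],s[m],1)
for _ in range(5):
    r=s-np.polyval(k,z);mm=m&(abs(r)<4);k=np.polyfit(z[mm],s[mm],1)
print("stile fit",mm.sum(),m.sum(),k,"lean deg",np.degrees(np.arctan(k[0])),"rms",r[mm].std())
for lo,hi in((-125,-100),(100,125)):
    q=mm&(y>lo)&(y<hi);print(lo,q.sum(),np.median(r[q]), np.polyfit(z[q],s[q],1))
th=np.arctan(k[0])
# mirror plane coords: n (ex tilt), up
X=np.cos(th)*ex-np.sin(th)*np.array([0,0,1]);Z=np.sin(th)*ex+np.cos(th)*np.array([0,0,1])
p0=C+ex*np.polyval(k,0)   # back face at z=0
# full 2D plane fit
A=np.c_[z[mm],y[mm],np.ones(mm.sum())];co=np.linalg.lstsq(A,s[mm],rcond=None)[0];print("plane",co,"yaw corr deg",np.degrees(co[1]))
d=(W-p0)@X;h=(W-p0)@Z
m=(abs(y)<130)&(d>3)&(d<20)&(h>300)&(h<350);print("top face h (top)",np.percentile(h[m],[5,50,95]))
W2,_,_,_,_,y2=fit([sd]);d2=(W2-p0)@X;h2=(W2-p0)@Z
m=(abs(y2)<130)&(d2>3)&(d2<20)&(h2>300)&(h2<350);print("top face h(side)",np.percentile(h2[m],[5,50,95]))
m=(abs(y2)<120)&(h2>290)&(h2<335)&(abs(d2)<60);print("side-cam d front",np.percentile(d2[m],[5,50,95]))
# outward things
im=t["image"].reshape(-1,3)[np.isfinite(cloud(t)).all(-1).ravel()]
for nm,q in(("knob",(y>65)&(y<105)&(d<-27)&(d>-60)&(h>240)&(h<330)),("leg",(abs(y)<30)&(d<-30)&(d>-60)&(h>290)&(h<340)),("pin",(abs(y)<130)&(d<-15)&(d>-34)&(h>220)&(h<290))):
    print(nm,q.sum(),"y",np.percentile(y[q],[2,50,98]).round(1),"d",np.percentile(d[q],[2,50,98]).round(1),"h",np.percentile(h[q],[2,50,98]).round(1))
print("ex",ex,"ey",ey,"p0",p0)
E
```

```text
top y range [-121.86533626  124.0831533 ]
side y range [-126.5807454   119.64129719]Traceback (most recent call last):
  File "<stdin>", line 14, in <module>
    raise TypeError("expected non-empty vector for x")
TypeError: expected non-empty vector for x
```

```bash
cat > fit1.py <<'E'
from h import *
t=np.load("top0.npz");sd=np.load("side0.npz")
W,C,ex,ey,s,y=fit([t]);z=W[:,2]
m=(abs(abs(y)-112)<8)&(z>60)&(z<300)&(abs(s)<150)
b=s-0.306*z;hh,e=np.histogram(b[m],bins=60);k=np.array([.306,e[hh.argmax()]+.5*(e[1]-e[0])])
print("hist",hh.max(),k)
for w in(10,6,4,4,4,4):
    r=s-np.polyval(k,z);mm=m&(abs(r)<w);k=np.polyfit(z[mm],s[mm],1)
print("stile fit",mm.sum(),m.sum(),k,"lean deg",np.degrees(np.arctan(k[0])),"rms",r[mm].std())
A=np.c_[z[mm],y[mm],np.ones(mm.sum())];co=np.linalg.lstsq(A,s[mm],rcond=None)[0];print("plane",co,"yaw corr deg",np.degrees(co[1]))
th=np.arctan(k[0])
X=np.cos(th)*ex-np.sin(th)*np.array([0,0,1]);Z=np.sin(th)*ex+np.cos(th)*np.array([0,0,1])
p0=C+ex*np.polyval(k,0)
W2,_,_,_,_,y2=fit([sd])
for nm,V,yy in(("top",W,y),("side",W2,y2)):
    d=(V-p0)@X;h=(V-p0)@Z
    m=(abs(yy)<110)&(d>3)&(d<20)&(h>300)&(h<350);print(nm,"top face h",np.percentile(h[m],[5,50,95]))
    m=(abs(yy)<120)&(h>295)&(h<325)&(abs(d)<60);print("d",np.percentile(d[m],[5,50,95]))
d=(W-p0)@X;h=(W-p0)@Z
for nm,q in(("knob",(y>65)&(y<105)&(d<-27)&(d>-60)&(h>240)&(h<330)),("leg",(abs(y)<30)&(d<-30)&(d>-60)&(h>290)&(h<340)),("pin",(abs(y)<130)&(d<-15)&(d>-34)&(h>220)&(h<290))):
    print(nm,q.sum(),"y",np.percentile(y[q],[2,50,98]).round(1),"d",np.percentile(d[q],[2,50,98]).round(1),"h",np.percentile(h[q],[2,50,98]).round(1))
print("ex",ex,"ey",ey,"p0",p0)
E
python3 fit1.py
```

```text
hist 247 [  0.306      -76.47665477]
stile fit 422 816 [  0.31300806 -78.95018444] lean deg 17.380540426340012 rms 0.9156624996891675
plane [ 3.12994051e-01 -1.11812285e-03 -7.89437568e+01] yaw corr deg -0.06406372030994444
top top face h [328.42876259 331.57761439 333.99939239]
d [-51.99588734  -0.33432526   1.67025126]
side top face h [327.76749762 330.63235993 332.99996438]
d [-50.32580252  20.27208591  20.98689481]
knob 72 y [77.5 86.8 94.2] d [-51.8 -41.8 -28.2] h [283.1 294.6 299.1]
leg 113 y [-13.3   1.2  13.5] d [-54.1 -50.2 -38.7] h [291.8 319.2 323.2]
pin 93 y [ 5.4 43.4 92.7] d [-26.6 -22.8 -15.4] h [250.5 260.  276.5]
ex [-0.28234146  0.95931397  0.        ] ey [-0.95931397 -0.28234146 -0.        ] p0 [612.29091009  84.26198477   0.        ]
```

The fit holds up against the given sizes: lean 17.4°, yaw 16.4°, and the top face 331 mm up against 331.7 expected. The knob and leg also sit where the task says. Next I'll check IK for the three tool poses.

```bash
cat > m.py <<'E'
import numpy as np
from scipy.spatial.transform import Rotation as Ro
EX=np.array([-0.2823,0.9593,0.]);EY=np.array([-0.9593,-0.2823,0.]);UP=np.array([0,0,1.])
TH0=np.radians(17.38);P0=np.array([612.3,84.3,0.])
def axes(th=TH0):
    return np.cos(th)*EX-np.sin(th)*UP, EY, np.sin(th)*EX+np.cos(th)*UP
X0,_,Z0=axes()
AX=P0+11*X0+(3.73+6)*Z0      # roller axis, mid width
def pt(x,y,z,th=TH0):
    X,Y,Z=axes(th);return AX+x*X+y*Y+(z-6)*Z
def Rpush(th=TH0,sg=1):      # tool y along mirror y, tool z along -Z
    X,Y,Z=axes(th);y=sg*Y;return np.stack([np.cross(y,-Z),y,-Z],1)
def Rgrip(th=TH0,sg=1):      # tool y along mirror x
    X,Y,Z=axes(th);y=sg*X;return np.stack([np.cross(y,-Z),y,-Z],1)
E
python3 - <<'E'
from m import *
from workcell import *
print("AX",AX)
for n,p,R,th in(("knobhi",(-52,86,335),Rpush,TH0),("knoblo",(-52,86,262),Rpush,TH0),("leg",(-30,0,278),Rpush,TH0),("legout",(-130,0,270),Rpush,TH0),("grip",(0,0,294),Rgrip,TH0),("griphi",(0,0,400),Rgrip,TH0),("up",(0,0,294),Rgrip,0)):
    for sg in(1,-1):
        q=inverse_kinematics(pt(*p,th),R(th,sg));print(n,sg,pt(*p,th).round(),None if q is None else np.round(q,2))
E
```

```text
AX [608.51598956  97.15866532   5.999989  ]
knobhi 1 [512. 120. 336.] [ 0.34  0.51 -1.27  1.65  0.72  1.56  2.39]
knobhi -1 [512. 120. 336.] [ 0.11  0.36 -0.87  1.66  0.55  1.42 -0.59]
knoblo 1 [518.  99. 266.] [ 0.37  0.6  -1.27  1.76  0.82  1.46  2.32]
knoblo -1 [518.  99. 266.] [ 0.1   0.41 -0.8   1.77  0.6   1.27 -0.63]
leg 1 [594. 148. 275.] [ 0.23  0.75 -1.27  1.52  0.93  1.63  2.33]
leg -1 [594. 148. 275.] [ 0.01  0.56 -0.8   1.53  0.68  1.4  -0.64]
legout 1 [621.  54. 297.] [ 0.39  0.72 -1.27  1.5   0.93  1.61  2.51]
legout -1 [621.  54. 297.] [ 0.11  0.5  -0.69  1.52  0.62  1.35 -0.43]
grip 1 [584. 180. 281.] [-0.02  0.58 -0.85  1.51  0.69  1.45  0.88]
grip -1 [584. 180. 281.] [-0.07  0.55 -0.77  1.51  0.65  1.42 -2.24]
griphi 1 [575. 210. 382.] [-0.08  0.52 -0.86  1.33  0.64  1.65  0.93]
griphi -1 [575. 210. 382.] [ 0.01  0.59 -1.07  1.32  0.73  1.72 -2.28]
up 1 [609.  97. 294.] [ 0.31  0.56 -0.89  1.48  0.44  1.32  1.24]
up -1 [609.  97. 294.] [ 0.05  0.46 -0.45  1.49  0.21  1.23 -1.71]
```

```bash
python3 - <<'E'
from m import *
from workcell import *
import cv2
s=lambda:read_state()
clamp()
p=s()["eef_pos"];movel([p[0],p[1],330],max_speed=200)
movep(pt(-60,86,400),Rpush(sg=-1))
movel(pt(-52,86,312),max_speed=120)
print(s()["time"],s()["ft_force"],s()["finger_gap"])
f0=np.array(s()["ft_force"])
print(movel(pt(-52,86,258),max_speed=25,guard=5))
st=s();X,Y,Z=axes();q=np.array(st["eef_pos"])-AX
print("mirror coords",q@X,q@Y,q@Z+6,st["time"],np.array(st["ft_force"])-f0)
c=camera("top");cv2.imwrite("pics/top1.png",cv2.resize(c["image"][140:290,130:330],None,fx=3.8,fy=3.8,interpolation=cv2.INTER_CUBIC))
E
```

```text
5.1917 [-0.08151209 -0.50237774 -0.27591947] -0.17252428028563008
False
mirror coords -51.97976259466986 85.96679331769816 258.0605484277347 7.5 [0.28990441 0.0569861  0.85173474]
```

View pics/top1.png

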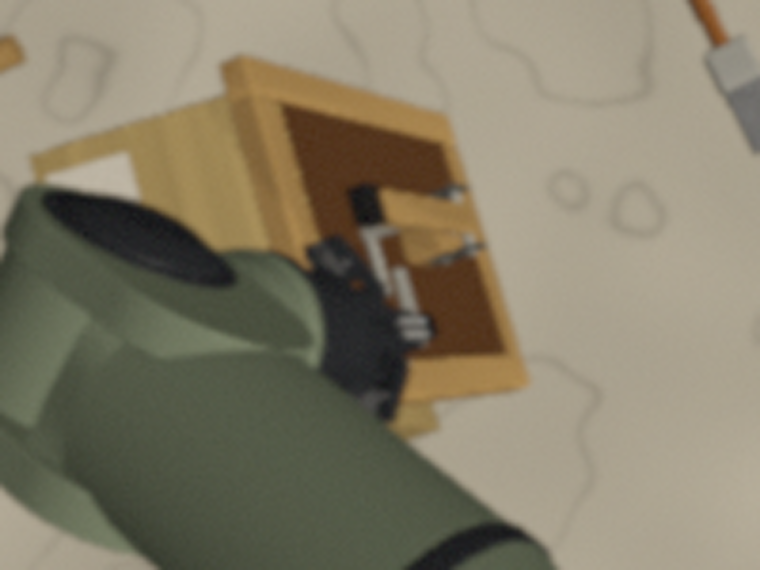

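The top view shows the fingers at about (412,325) px beside or over the black knob at (428,335). They went lower than the end stop should allow, with little force, so I'll look closer with the wrist camera and depth.

```bash
python3 - <<'E'
from m import *
from h import *
from workcell import *
c=camera("wrist");np.savez("w1.npz",**c);cv2.imwrite("pics/w1.png",c["image"])
t=camera("top");np.savez("top1.npz",**t)
X,Y,Z=axes()
for n,cc in(("top",t),("wrist",c)):
    W=cloud(cc).reshape(-1,3)-AX;m=np.isfinite(W).all(1);im=cc["image"].reshape(-1,3)
    x,y,z=W@X,W@Y,W@Z+6
    q=m&(y>70)&(y<104)&(x<-30)&(x>-70)&(z>235)&(z<300)&(im.max(1)<60)
    print(n,q.sum(),[np.percentile(v[q],[5,50,95]).round(1) for v in(x,y,z)] if q.sum() else "")
    q=m&(abs(abs(y)-112)<8)&(z>80)&(z<300)&(x<0)&(x>-22)
    if q.sum()>20: print("back x",np.median(x[q]),np.polyfit(z[q],x[q],1))
print(proj(c,[pt(-49,86,283),pt(-49,86,256),pt(-62,86,256),pt(-52,86,258)]).round())
print(read_state()["ft_force"])
E
```

```text
top 7 [array([-62.1, -61.5, -60.7]), array([80.8, 85.6, 89.8]), array([272.4, 275.2, 279. ])]
back x -11.000848694837808 [-2.37694520e-03 -1.05921272e+01]
wrist 688 [array([-45.8, -41.4, -36.8]), array([76.6, 85.1, 96.4]), array([279.8, 284.6, 298.8])]
[[317. 243.]
 [317. 225.]
 [317. 244.]
 [317. 231.]]
[ 0.27701068 -1.06700174  1.76392051]
```

View pics/w1.png

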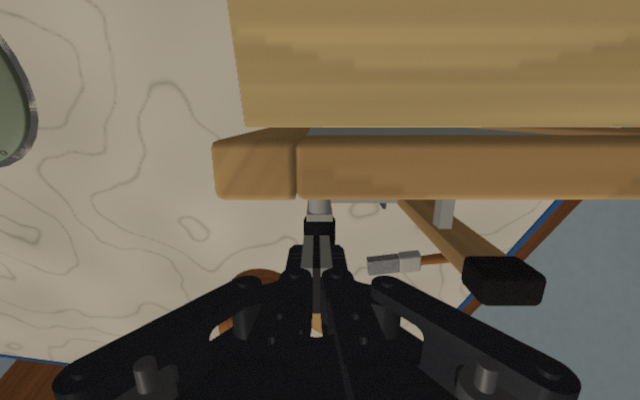

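The wrist view shows the knob's dark block at about (319,228) px, its grey stem at (319,205) and the closed fingertips around (317,235). I'll read depth along that column.

```bash
python3 - <<'E'
from m import *
from h import *
c=np.load("w1.npz");X,Y,Z=axes();W=cloud(c)-AX
for col in(308,312,319,330):
  print(col)
  for r in range(196,262,4):
    w=W[r,col];print(r,np.round([w@X,w@Y,w@Z+6],1),c["image"][r,col],end=" | ")
  print()
print(proj(c,[pt(x,86,z) for z in(292,262) for x in (-36,-62)]).round())
E
```

```text
308
196 [ -9.3  89.5 328.8] [ 69 110 140] | 200 [-32.   91.6 257.1] [100 114 122] | 204 [-31.9  91.4 265.6] [83 90 93] | 208 [-31.9  91.2 273.4] [81 87 92] | 212 [-32.1  91.  279.9] [65 73 75] | 216 [-33.2  90.9 283.2] [109 119 123] | 220 [-35.5  91.  283.1] [109 118 123] | 224 [-38.1  91.  282.4] [20 20 19] | 228 [-40.7  91.  281.7] [18 17 20] | 232 [-42.8  91.  282.2] [22 21 23] | 236 [-41.5  90.8 290.5] [65 69 72] | 240 [-41.6  90.7 295.5] [63 69 69] | 244 [-41.4  90.6 300.4] [65 69 71] | 248 [-41.8  90.5 304. ] [64 69 71] | 252 [-41.2  90.3 309.3] [65 69 71] | 256 [-41.5  90.2 312.7] [64 68 69] | 260 [-41.   90.1 317.2] [64 68 70] | 
312
196 [ -9.8  88.1 327.3] [ 69 108 139] | 200 [-25.   88.8 280.9] [112 125 132] | 204 [-27.5  88.8 279.9] [116 127 130] | 208 [-29.4  88.8 280.9] [116 125 130] | 212 [-31.8  88.8 280.7] [111 121 125] | 216 [-33.7  88.8 281.9] [108 117 121] | 220 [-35.2  88.8 283.9] [108 116 121] | 224 [-36.9  88.8 285.4] [18 15 17] | 228 [-39.6  88.8 284.5] [17 17 21] | 232 [-41.7  88.8 284.8] [18 17 20] | 236 [-40.8  88.7 292.2] [64 68 69] | 240 [-41.4  88.7 295.8
[... 854 characters left out ...]
 
330
196 [ -9.7  81.6 327.7] [ 67 108 139] | 200 [-26.2  79.  276.8] [ 88  99 107] | 204 [-28.5  78.9 276.6] [ 84  94 100] | 208 [-30.7  78.9 277.2] [64 70 73] | 212 [-32.   79.1 280.2] [64 71 73] | 216 [-33.2  79.2 283.1] [105 115 119] | 220 [-35.4  79.2 283.3] [106 114 119] | 224 [-37.4  79.2 284.1] [9 5 9] | 228 [-40.8  79.  281.5] [11  7 13] | 232 [-42.6  79.  282.8] [16 17 15] | 236 [-45.   79.  282.6] [17 15 18] | 240 [-47.3  79.  282.9] [22 20 21] | 244 [-41.8  79.8 299.7] [31 32 33] | 248 [-41.6  80.1 304.5] [48 48 52] | 252 [-41.7  80.3 308.5] [56 58 58] | 256 [-41.1  80.5 313.5] [63 66 69] | 260 [-41.2  80.7 317. ] [64 67 69] | 
[[317. 227.]
 [317. 273.]
 [317. 209.]
 [317. 248.]]
```

```bash
python3 - <<'E'
from m import *
from h import *
from workcell import *
movel(pt(-52,86,320),max_speed=100)
c=camera("wrist");np.savez("w2.npz",**c)
t=camera("top");np.savez("top2.npz",**t);sd=camera("side");np.savez("side2.npz",**sd)
X,Y,Z=axes();W=cloud(c)-AX
print("cam",[(c["cam_to_world"][:3,3]-AX)@v for v in(X,Y,Z)],read_state()["ft_force"],read_state()["time"])
uv=proj(c,[pt(-52,86,320),pt(-41,86,320),pt(-41,86,340),pt(-36,86,292),pt(-36,86,262)]).round();print(uv)
a=cv2.resize(c["image"][150:300,230:410],None,fx=3.3,fy=3.3,interpolation=cv2.INTER_CUBIC)
cv2.imwrite("pics/w2.png",a)
for r in range(180,270,5):
    w=W[r,317];print(r,np.round([w@X,w@Y,w@Z+6],1),c["image"][r,317])
E
```

```text
cam [np.float64(18.292714179531032), np.float64(86.70817760568092), np.float64(483.4431176604445)] [-0.46948764  0.84335863 -0.23712105] 8.5667
[[317. 231.]
 [317. 214.]
 [318. 226.]
 [317. 195.]
 [317. 185.]]
180 [-27.4  86.1 282.4] [108 116 121]
185 [-31.4  86.1 281.6] [106 117 121]
190 [-34.7  86.1 283.8] [101 110 115]
195 [-38.   86.1 285.7] [18 14 18]
200 [-42.1  86.1 284.8] [18 19 20]
205 [-46.2  86.1 284.2] [18 18 19]
210 [-50.   86.1 284.6] [19 19 20]
215 [-54.2  86.1 284. ] [20 20 19]
220 [-58.4  86.1 283.4] [14 12 15]
225 [-198.5   85.2  -63.5] [112 126 135]
230 [-211.3   85.2  -67.6] [130 147 156]
235 [-41.4  86.3 351.4] [ 91 105 112]
240 [-41.3  86.3 357.7] [16 16 19]
245 [-41.6  86.4 363. ] [15  9 11]
250 [-41.2  86.4 369.2] [11 10 14]
255 [-42.   86.4 372.6] [14 13 13]
260 [-41.6  86.4 378. ] [12 13 13]
265 [-41.8  86.4 381.8] [13 15 16]
```

View pics/w2.png

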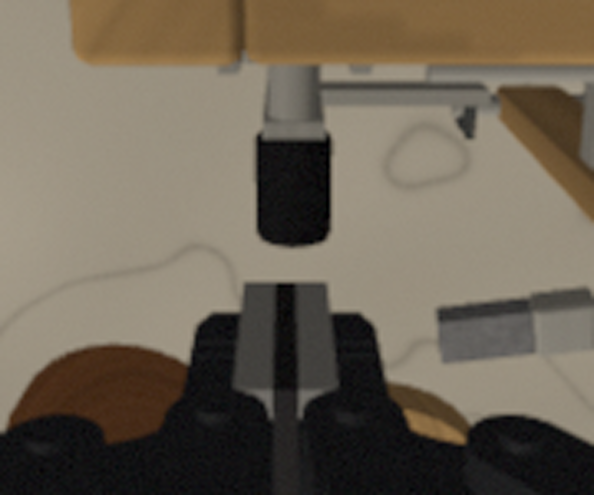

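The crop shows the knob at (293,190) and the pads ending at (285,285), which is roughly 28 mm short of where the TCP should be. The knob top is now at z≈285, so the catch moved only about 8 mm, which fits fingertips about 27 mm behind the reported TCP. I'll push on, with a guard.

```bash
python3 - <<'E'
from m import *
from h import *
from workcell import *
X,Y,Z=axes()
movel(pt(-52,86,264),max_speed=120)
f0=np.array(read_state()["ft_force"])
hit=movel(pt(-52,86,228),max_speed=22,guard=6)
st=read_state();print(hit,(np.array(st["eef_pos"])-AX)@Z+6,np.array(st["ft_force"])-f0,st["time"])
movel(pt(-52,86,285),max_speed=120)
c=camera("wrist");np.savez("w3.npz",**c);W=cloud(c)-AX
x,y,z=W@X,W@Y,W@Z+6
q=(c["image"].max(2)<45)&(abs(y-86)<12)&(x<-38)&(x>-62)&(z<300)&(z>230)
print("knob",q.sum(),np.percentile(x[q],[5,50,95]),np.percentile(y[q],[5,50,95]),"top z",np.percentile(z[q],[5,50,95]))
q=(abs(x)<9)&(z>318)&(z<340)&(y>20)&(y<110);print("rail top",np.median(z[q]))
E
```

```text
True 237.12827085243688 [-2.65083417  0.99533595 11.29305506] 10.325
knob 717 [-59.59587726 -49.00918765 -39.14957612] [77.59026271 84.78390595 92.58045615] top z [259.922688   263.6382848  265.38642479]
rail top 328.03316939561296
```

The catch is at its end stop: the knob top is at 264, so its centre is about 255.5 against the expected 256. The rail hasn't moved. The finger ends really are about 28 mm behind the reported TCP, so I'll allow for that. Now the leg.

```bash
echo 'TIP=28.' >> m.py; python3 - <<'E'
from m import *
from h import *
from workcell import *
X,Y,Z=axes();R=Rpush(sg=-1)
T=lambda x,y,z:pt(x,y,z-TIP)
movel(T(-52,60,350),max_speed=200); movel(T(-29.5,0,350),max_speed=200)
c=camera("wrist");W=cloud(c)-AX;x,y,z=W@X,W@Y,W@Z+6
q=(c["image"].max(2)<50)&(abs(y)<25)&(x<-40)&(x>-80)&(z<326)&(z>300)
print("foot",q.sum(),[np.percentile(v[q],[3,50,97]).round(1) for v in(x,y,z)])
ok=q.sum()>50 and abs(np.median(y[q]))<6 and np.percentile(x[q],97)<-43
if ok:
    print("in",movel(T(-29.5,0,282),max_speed=90,guard=6))
    st=read_state();print(st["time"],(np.array(st["eef_pos"])-AX)@Z+6+TIP)
E
```

```text
Traceback (most recent call last):
IndexError: index -1 is out of bounds for axis 0 with size 0
```

```bash
python3 - <<'E'
from m import *
from h import *
X,Y,Z=axes()
for n in("w1","w3"):
    c=np.load(n+".npz");W=cloud(c)-AX;x,y,z=W@X,W@Y,W@Z+6
    q=(c["image"].max(2)<50)&(abs(y)<25)&(x<-40)&(x>-80)&(z<330)&(z>295)
    print(n,q.sum(),[np.percentile(v[q],[3,50,97]).round(1) for v in(x,y,z)] if q.any() else "")
E
```

```text
w1 3414 [array([-62.3, -52. , -48.1]), array([-11.8,   3.1,  13. ]), array([300.3, 316.5, 318.8])]
w3 2228 [array([-62.5, -52.8, -48.1]), array([-12.1,   2.7,  12.9]), array([300.9, 317. , 319. ])]
```

Foot at x −48…−62, y about 0.5, end at z 318, all as specified. I'll go into the gap and swing the leg out.

```bash
python3 - <<'E'
from m import *
from h import *
from workcell import *
X,Y,Z=axes();T=lambda x,y,z:pt(x,y,z-TIP)
hit=movel(T(-29.5,0,282),max_speed=80,guard=6)
st=read_state();print("in",hit,st["time"],(np.array(st["eef_pos"])-AX)@Z+6+TIP)
if not hit:
    f0=np.array(st["ft_force"])
    for ph in np.arange(0,.86,.14):
        px=-56-125*np.sin(ph)+7*np.cos(ph)+11; pz=158+125*np.cos(ph)
        h=movel(T(px,0,pz),max_speed=70,guard=12)
        s=read_state();print(round(ph,2),h,(np.array(s["ft_force"])-f0).round(1))
        if h:break
    wait(1.2)
    movel(T(-110,0,360),max_speed=200)
    t=camera("top");sd=camera("side");np.savez("top4.npz",**t);np.savez("side4.npz",**sd)
    a=cv2.resize(t["image"][140:290,150:330],None,fx=2.2,fy=2.2);b=cv2.resize(sd["image"][200:350,230:410],None,fx=2.2,fy=2.2)
    cv2.imwrite("pics/after.png",np.hstack([a,b]))
    print(read_state()["time"])
E
```

```text
in False 12.8167 282.5337373994223
0.0 False [-0.2  0.7 -0.7]
0.14 False [-0.   1.7 -0.8]
0.28 False [ 0.2  0.3 -0.6]
0.42 False [ 0.5 -0.1 -1.4]
0.56 False [ 0.7  0.6 -0.9]
0.7 False [ 0.3  0.3 -0.1]
0.84 False [ 1.3  0.1 -1. ]
17.5833
```

View pics/after.png

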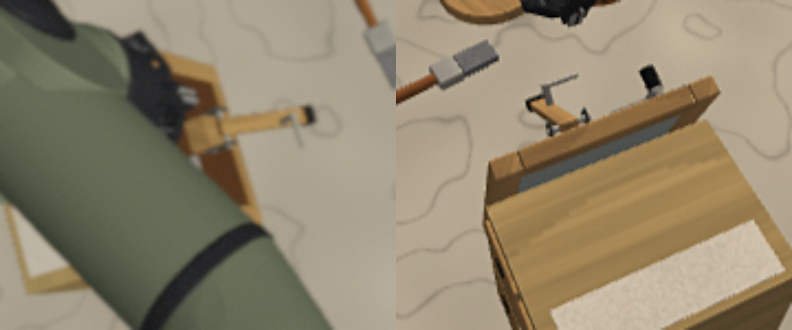

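The left crop shows the leg swung down, with its foot at (308,114). The right crop shows the leg out behind the mirror at (550,110), the knob at (650,78), and the mirror still leaning on the chest. I'll check the leg angle from depth, then move above the rail and open.

```bash
python3 - <<'E'
from m import *
from h import *
from workcell import *
X,Y,Z=axes();T=lambda x,y,z:pt(x,y,z-TIP)
t=np.load("top4.npz");W=cloud(t)-AX;x,y,z=W@X,W@Y,W@Z+6
q=(abs(y)<10)&(x<-75)&(x>-145)&(z>0)&(z<160)
k=np.polyfit(x[q],z[q],1);print("leg pts",q.sum(),"angle",np.pi/2+np.arctan(k[0]), "end x",x[q].min())
q=(t["image"].max(2)<50)&(abs(y)<16)&(x<-100)&(x>-160)&(z>-10)&(z<100);print("foot",q.sum(),[np.median(v[q]).round(1) for v in(x,y,z)] if q.any() else "")
open_gripper()
movel(T(-110,0,420),max_speed=200)
movep(T(0,0,420),Rgrip(sg=1))
movel(T(0,0,350),max_speed=150)
c=camera("wrist");np.savez("w5.npz",**c);cv2.imwrite("pics/w5.png",c["image"])
W=cloud(c)-AX;x,y,z=W@X,W@Y,W@Z+6
q=(abs(z-328)<4)&(abs(x)<25)&(abs(y)<60);print("rail x",np.percentile(x[q],[2,98]),"z",np.median(z[q]),q.sum())
print(read_state()["time"],read_state()["finger_gap"])
E
```

```text
leg pts 203 angle 2.5451586377765536 end x -142.6090703430942
foot 11 [np.float64(-135.5), np.float64(-0.2), np.float64(34.4)]
rail x [-10.87658128  10.04547872] z 327.97944495683987 6320
20.6917 85.58945381310608
```

View pics/w5.png

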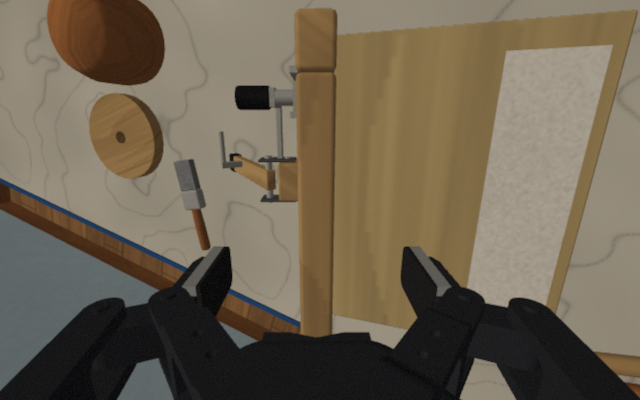

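The wrist view shows the rail running vertically at px x≈317, midway between the open pads at (210,275) and (425,275), with the leg down at (250,170). The end corner at x −142.6 fits 2.618 rad. Next I'll descend and grip.

```bash
python3 - <<'E'
from m import *
from h import *
from workcell import *
X,Y,Z=axes();T=lambda x,y,z:pt(x,y,z-TIP)
h=movel(T(0,0,294),max_speed=60,guard=8)
s=read_state();print(h,(np.array(s["eef_pos"])-AX)@Z+6+TIP,s["ft_force"])
if not h:
    clamp();s=read_state();print(s["finger_gap"],s["gripper_force"],s["ft_force"],s["torque"],s["time"])
    c=camera("wrist");cv2.imwrite("pics/w6.png",c["image"])
E
```

```text
False 294.3946679921502 [ 0.43260744 -0.87392015 -0.26551238]
21.05422016424956 58.911736607551575 [ 0.36176065 -0.68386786  3.53712964] [-0.00498278  0.06285616  0.0932242 ] 22.375
```

View pics/w6.png

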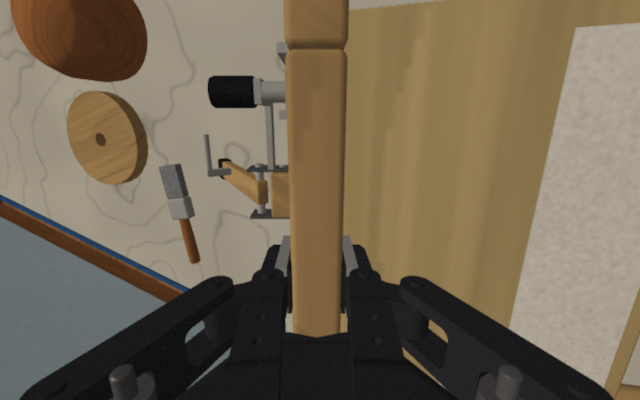

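The wrist view shows the pads closed on both sides of the rail at about (285,270) and (350,270) px, with a 21 mm gap. Raising it along the arc.

```bash
python3 - <<'E'
from m import *
from h import *
from workcell import *
f0=np.array(read_state()["ft_force"])
for th in np.linspace(TH0,0,8)[1:]:
    movel(pt(0,0,294.4-TIP,th),Rgrip(th,1),max_speed=45)
    s=read_state();f=np.array(s["ft_force"]);print(round(np.degrees(th),1),"ex,ey,z",np.round([f@EX,f@EY,f[2]],1),"tq",np.round(s["torque"],2),round(s["time"],2))
    if abs(f-f0).max()>15: print("stop");break
wait(.3)
for n in("top","side","wrist"):np.savez(n+"7.npz",**camera(n))
t=np.load("side7.npz");cv2.imwrite("pics/s7.png",cv2.resize(t["image"][190:370,230:430],None,fx=3,fy=3))
for n in("side","wrist","top"):
    W=cloud(np.load(n+"7.npz"))-AX;x,y,z=W@EX,W@EY,W[...,2]+6
    for lo,hi in((-22,-4),(4,22)):
        q=(abs(abs(y)-112)<10)&(x>lo)&(x<hi)&(z>40)&(z<318)
        if q.sum()>40:
            k=np.polyfit(z[q],x[q],1)
            for _ in range(4):
                g=q&(abs(x-np.polyval(k,z))<3);k=np.polyfit(z[g],x[g],1)
            print(n,lo,g.sum(),"lean",np.degrees(np.arctan(k[0])),"x@mid",np.polyval(k,168),"zspan",z[g].min(),z[g].max())
    q=(abs(z-328)<7)&(abs(x)<20)&(abs(y)<120);print(n,"top z",np.median(z[q]) if q.any() else "","x",np.percentile(x[q],[3,97]) if q.any() else "",q.sum())
E
```

```text
14.9 ex,ey,z [ 0.4 -0.1 -0.9] tq [0.48 0.09 0.15] 22.82
12.4 ex,ey,z [ 0.7 -1.1 -0.6] tq [0.54 0.14 0.18] 23.23
9.9 ex,ey,z [ 1.8 -1.  -1. ] tq [0.7  0.2  0.21] 23.62
7.4 ex,ey,z [ 1.3 -0.2 -1.5] tq [0.88 0.21 0.15] 24.02
5.0 ex,ey,z [ 1.   0.1 -3. ] tq [ 0.98  0.11 -0.05] 24.43
2.5 ex,ey,z [ 2.4  1.1 -3.1] tq [1.21 0.52 0.11] 24.82
0.0 ex,ey,z [ 1.1 -0.5 -5. ] tq [ 0.47  0.21 -0.06] 25.23
side 4 724 lean 0.0024303549453415455 x@mid 9.52589835963425 zspan 87.48380199437497 317.584952285428
side top z 327.1303249853782 x [-10.79607296  10.25055989] 752
wrist top z 328.16158854355274 x [-10.99118906  10.52489735] 19724
top top z 328.05548079884204 x [-4.27326802  9.95492118] 41
```

View pics/s7.png

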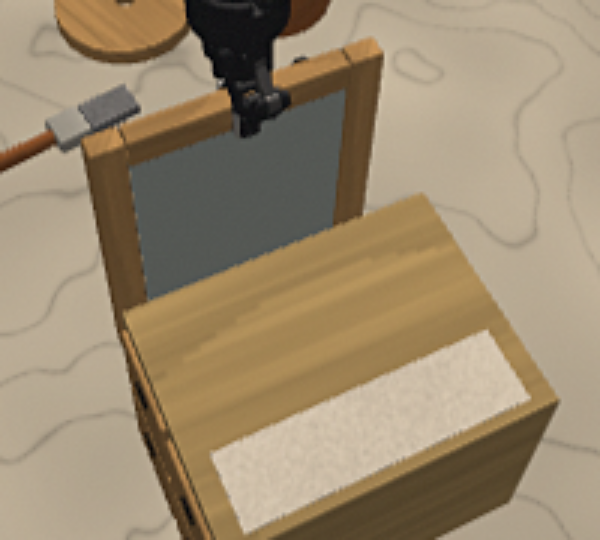

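The side view shows the mirror upright, its rail gripped at (255,100), clear of the chest. The measured lean is 0.00°. The wrist still carries about 5 N, so I'll lower slightly to settle the weight on the feet.

```bash
python3 - <<'E'
from m import *
from h import *
from workcell import *
wait(.3)
g=lambda:np.mean([(wait(.03),read_state()["ft_force"])[1] for _ in range(6)],0)
f=g();print(f)
p=pt(0,0,294.4-TIP,0)
for i in range(8):
    if f[2]>1.0: break
    p=p-[0,0,.4];movel(p,Rgrip(0,1),max_speed=10);wait(.1);f=g();print(i,f.round(2),np.round(read_state()["torque"],2))
wait(.3)
s=read_state();print(s["finger_gap"],s["gripper_force"],np.abs(s["qvel"]).max(),s["time"])
c=camera("side");np.savez("side8.npz",**c);t=camera("top");np.savez("top8.npz",**t)
W=cloud(c)-AX;x,y,z=W@EX,W@EY,W[...,2]+6
q=(abs(abs(y)-112)<10)&(x>4)&(x<22)&(z>40)&(z<318);k=np.polyfit(z[q],x[q],1)
for _ in range(4):
    gg=q&(abs(x-np.polyval(k,z))<3);k=np.polyfit(z[gg],x[gg],1)
print("lean",np.degrees(np.arctan(k[0])))
W=cloud(t)-AX;x,y,z=W@EX,W@EY,W[...,2]+6
q=(abs(y)<14)&(x<-75)&(x>-155)&(z>8)&(z<150);print("leg",q.sum(),x[q].min() if q.any() else "",np.polyfit(x[q],z[q],1) if q.sum()>20 else "")
E
```

```text
[ 0.07959946  0.31828283 -9.57950486]
0 [-1.37 -0.34 -2.11] [ 0.1   0.23 -0.05]
1 [-2.33 -0.73  5.62] [-0.11  0.57 -0.01]
21.289894678372832 61.16220831871033 0.0018126239364368666 27.575
lean -0.005961452361704758
leg 0
```

```bash
python3 - <<'E'
from m import *
from h import *
from workcell import *
wait(1.0)
s=read_state();print(np.round(s["ft_force"],2),s["time"],np.abs(s["qvel"]).max())
c=camera("wrist");W=cloud(c)-AX;x,y,z=W@EX,W@EY,W[...,2]+6
q=(c["image"].max(2)<50)&(abs(y-86)<12)&(x<-36)&(x>-64)&(z>230)&(z<300);print("knob top",q.sum(),np.percentile(z[q],[50,95]) if q.any() else "")
q=(abs(y)<11)&(x<-65)&(x>-155)&(z>5)&(z<150);print("leg",q.sum())
if q.sum()>20: print("end x",np.percentile(x[q],1),"z there",np.median(z[q&(x<-120)]),"angle",np.pi/2+np.arctan(np.polyfit(x[q],z[q],1)[0]))
q=(abs(z-328)<6)&(abs(x)<20)&(abs(y)<120);print("rail",np.median(z[q]),np.percentile(x[q],[3,97]))
cv2.imwrite("pics/w8.png",c["image"])
E
```

```text
[-2.8  -1.74  6.06] 28.675 0.0017635373927121637
knob top 1345 [263.81608969 265.58100323]
leg 665
end x -137.341260464965 z there 91.79721102685417 angle 2.4680976730730326
rail 328.1000608321168 [-10.78479616  10.59236085]
```

View pics/w8.png

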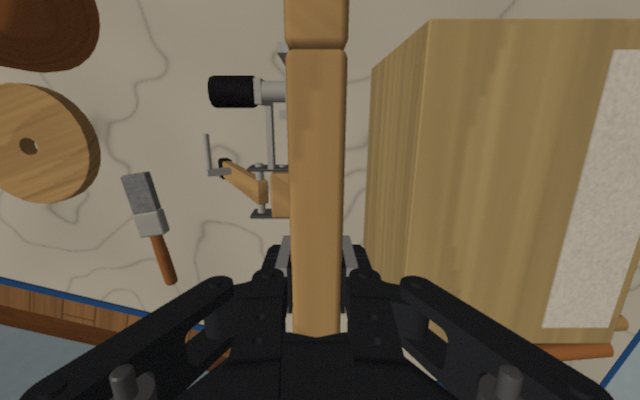

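The wrist view shows the knob (235,92) and leg foot (225,163) at the same pixels as just after gripping, so catch and leg are both still down. There is a wide gap between the mirror and the chest. The hold is steady, with weight on the feet, so I'm handing in.

```bash
python3 -c "
from workcell import *
print(finish_job())"
```

```text
the job is handed in; nothing more can be done
None
```

I handed in the job at about 29 s of the 61 s allowed: the catch is at its end stop, the leg is fully down, and the mirror stands upright on its feet (0.0° lean), held still by its top rail and clear of the chest; I got no verdict back.

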